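Clamp a bearing housing in the jig and snap its cover home

TASK

In the assembly jig, slide the stop up until the blue bearing housing is held snugly between it and the green fixed jaw, then flip the red-knobbed cam lever fully down to lock the stop. With the housing clamped, take the orange-handled seating tool, press the yellow cover squarely at its middle until it snaps fully home (never press the cover with the fingers), and stand the tool back upright on its black mat. Do not knock the spray bottle, can or dial gauge about.

Things in the scene. Friction and masses are not known exactly. Their poses are not given: they have to be found in the camera images.
- jig: Fixed assembly jig: dark steel base plate 110 mm (its x) by 320 mm (its y, from -150 to +170), 12 mm thick; origin on the bench surface, z up. Two steel rails along y on the plate at x = -39 and +39, 10 mm wide, tops 22 mm above the bench. The stop rides on the rails on the +y side of the housing and closes towards -y, on to the housing and the jaw.
- jaw_face (a point): Middle of the face of the green fixed jaw, at jig x 0, y -115 mm, 34 mm above the bench, axes as the jig's; the housing is held against this face. The jaw is 100 mm long in x, reaches 28 mm back in -y, top 57 mm above the bench.
- stop (a joint): Position of the sliding stop in m: 0 = its face is 70 mm from the jaw face, exactly the length of the housing (snug); positive = that much farther away (jig +y), up to 0.085; starts 0.03 to 0.075. About 2.5 N slides it, plus up to 4 N to push the housing ahead; it stays where it is left, locked or not.
- stop_face (a point): Middle of the face of the aluminium stop, at jig x 0, 34 mm above the bench, axes as the jig's. Stop block: 100 mm in x, 40 mm along y behind the face, top 55 mm above the bench; behind it a low tongue (top 36 mm) carries the blue tab.
- tab_mid (a point): Centre of the blue upright tab for moving the stop, at the outer (+y) end of its tongue, 115 mm behind the stop's face, jig x 0, 57 mm above the bench. Axes as the jig's. 40 mm wide in x, 14 mm thick in y, from 36 to 85 mm above the bench. Push its outer face towards jig -y or pinch it from above.
- lever (a joint): Angle of the cam lever in rad: 0 = upright (unlocked; starts 0 to 0.35), 1.5 = lying flat towards jig -x (locked, end stop). Swings in the jig's x-z plane, needs about 2.5 N at the knob and stays where it is left. Locking does not make the stop harder to slide: move the lever without shoving the stop along.
- lever_pivot (a point): Pivot of the cam lever, on top of the stop block, 20 mm behind the stop's face, at jig x = +22 mm, 68 mm above the bench; the hinge axis is the jig's y. Axes as the jig's. A dark cheek 7 mm thick stands at either side of the cam, tops 77 mm above the bench.
- lever_knob (a point): Centre of the red ball knob (24 mm diameter) at the end of the cam lever, 75 mm from the pivot, on a 10 mm steel stem. Its z axis points along the stem away from the pivot.
- housing_mid (a point): Centre of the loose blue bearing housing block, 58 mm (x) by 70 mm (y) by 40 mm high, 0.4 kg, lying on the jig plate between the rails with 5 mm play at either side, its top 52 mm above the bench. It starts up to 15 mm away from the fixed jaw; held snugly it lies at jig y = -80 mm.
- cover_top (a point): Centre of the flat top of the yellow snap cover (44 mm diameter, flange 5 mm thick) in the middle of the housing's top; z up. Loose cover: top 64 mm above the bench (12 mm above the housing); home: 58 mm.
- cover (a joint): How far the cover has been pressed in, in m: 0 = not seated, 0.006 = home. It takes about 11 N all the way, then meets a hard end stop, and stays as far in as it has been pressed.
- tool_mid (a point): Centre (half-way up) of the loose seating tool, a turned tool 100 mm tall, 0.16 kg, standing upright: white foot 34 mm diameter and 12 mm high, above it an orange handle 24 mm diameter up to 100 mm. Starts upright near the middle of its mat. z along the tool, up.
- tool_foot (a point): Centre of the flat underside of the seating tool's white foot, 50 mm below its centre.
- mat: Fixed black rubber mat, 120 by 120 mm, 4 mm thick, on the left or the right of the jig; origin at the centre of its underside on the bench. The tool starts here and is stood here again, whole foot on it.
- spray_bottle: White spray bottle with green label, 72 mm diameter, about 225 mm tall, beyond the jig. Bystander.
- oil_can: Yellow and red can, 60 mm diameter, 130 mm tall, beyond the jig. Bystander.
- dial_gauge: Black round dial gauge lying flat, 58 mm diameter, 23 mm high, beyond the jig. Bystander.
There are look-alikes about, which are no part of the job. Of the things that look like the part that bears housing_mid, the smaller one is meant. Of the things shaped like the part that bears tool_mid, the orange one is meant.

How it is judged:
By the outcome, as a careful person would: the job done as asked, in the order asked, and still so for the second after the job is handed in, with the robot touching nothing.
It also fails if it takes over 59 s, if anything falls off the work surface, if the arm or the gripper's body presses on something with over 40 N, if the wrist force passes 120 N, or if a joint passes its speed limit or range.

ROBOT

A 6-joint arm with a two-finger parallel gripper is mounted at the origin on the work surface. World frame = base frame: x ahead of the robot, y to its left, z up, the work surface at z = 0. Lengths are in m, angles in degrees, forces in N, time in s.
With the tool pointing down it reaches from about 0.275 to 0.75 m from the base axis. Payload 10.2 kg.
Tool frame: the origin (TCP) lies between the finger pads; the fingertips stand arm.nose_length ahead of it and the grasp point (between the pads) lies 8 mm behind it (arm.nose_length is the distance from the TCP to the fingertips, in m); z points along the fingers, y is the line along which they close (so a half turn about z gives the same grasp; the last joint's range is limited). The gripper opens to 85 mm and grips with 20 to 120 N. Pads are 22 mm wide; open, the fingers measure 114 mm over their backs; the gripper's body (76 mm by 85 mm) begins 54 mm behind the grasp point. The pads swing forward as they close: fully open they stand 13 mm farther back than shut.
Start: joints at [-12.8, 17.928, 85.812, -0, 76.261, -12.8], TCP at [0.525, -0, 0.242] pointing down, gripper open.
Joint ranges: [-168.41, 168.41], [-55.51, 124.54], [10.69, 146.95], [-70.63, 250.63], [1, 178], [-165.06, 165.06]. Speed limits (degrees/s): [136.94, 136.94, 172.46, 180, 180, 180].

INTERFACE

Orientations are given as a 3x3 rotation matrix whose columns are the frame's x, y, z axes.
In Python, from bench import arm, eyes, ticket gives the robot as it stands.
- The arm moves only by the tool move_arm, never from a script. Its argument "commands" is a list of rows, each a list of 2 entries, a list of its own where there are three numbers: the shift along the tool's x, y, z in m, then the turn about the tool's z in degrees. A call has 1 to 20 rows; each row shifts and turns the commanded pose from where the row before left it, along the tool's axes as they then stand; what a row does not reach is not made up. A row lasts 1/8 s, in which the tool goes at most 62.5 mm and 10.7 degrees, less where a joint would pass 70% of its speed; a pose out of reach is approached as far as the arm can. A call with a gripper value outside its range is refused whole. "grip" is the finger opening in m, from 0 to 0.0854, set as the call begins (left out, the last holds). The fingers move at their own pace and stop on an object; "grip_force" is the grip in N (left out, the last holds). Time passes only in rows, so rows that do not move let the fingers close. It gives the time, the measured TCP pose, the force, the opening and the grip force at its end, in the units of the state.
- arm.get_obs(): the state, without advancing time (a new reading comes with each control period).
- eyes.snapshot(name): name is "scene" or "side" or "wrist"; returns a dict with "frame" (384x512x3 uint8, red, green, blue), "range_z" (384x512 float32, m along the optical axis (not along the pixel's ray), 0 where there is no reading), "K" (3x3 intrinsics, pixels), "k1" (the pictures are not rectified: a ray, as slopes to the right and down, at radius r is drawn at 1 + k1 r^2 times it, then the intrinsics apply), "cam_to_world" (4x4, takes a point from camera to world coordinates). Camera axes: x right, y down, z forward; pixel columns grow to the right and rows downward; lengths in m; the calibration is good to about 2 mm. A picture is of the moment at which its call begins.
- ticket.close_job(): hands the job in; it is judged then, once.
The state is a dict: "t": time; "joints": joint angles; "qvel": joint speeds; "tau": joint torques, N m; "tcp_pos": TCP position; "tool_rot": TCP orientation; "force": force on the tool from outside, world axes, zero at the start; "ft_torque": the same for the moment, N m; "grip_width": opening from 0.0 (shut) to 1.0 (fully open); "grip_force": force on a finger pad.
Only numpy, scipy, OpenCV 4.12 (cv2) and the standard library are available. Lean on these libraries where they do the work, as an engineer would, in place of code of your own. Each camera call takes 0.05 s, during which the arm holds its last target. There are 200 camera calls.

## Working session

There is one attempt and no reset: what is moved stays moved. The work goes in short steps, Python scripts to look and compute and a tool call to move; the robot and the scene stay as the last step left them, time stands still between calls to the robot, and variables do not carry over. Pictures are saved under pics/ and viewed, at most 13 in all, crops included, and the job is handed in when it is done.

Besides the shell and the picture viewer there is one more tool, called after "Call:" as name(argument=value, ...) on one line, values as JSON. move_arm: Moves the arm, as the interface text tells. Its arguments: {"type":"object","properties":{"commands":{"type":"array","items":{"type":"array"}},"grip":{"type":"number"},"grip_force":{"type":"number"}},"required":["commands"]}

```bash
mkdir -p pics; ls
cat > h.py <<'E'
import numpy as np, cv2
from bench import arm, eyes, ticket
def snap(n, save=None):
    s=eyes.snapshot(n)
    if save: cv2.imwrite('pics/'+save, cv2.cvtColor(s['frame'],cv2.COLOR_RGB2BGR))
    return s
def cloud(s):
    "world xyz per pixel from the range picture"
    z=s['range_z']; h,w=z.shape; K=s['K']
    u,v=np.meshgrid(np.arange(w),np.arange(h))
    xd=(u-K[0,2])/K[0,0]; yd=(v-K[1,2])/K[1,1]
    x,y=xd.copy(),yd.copy()
    for _ in range(10):
        f=1+s['k1']*(x*x+y*y); x,y=xd/f,yd/f
    P=np.stack([x*z,y*z,z],-1)
    T=s['cam_to_world']; W=P@T[:3,:3].T+T[:3,3]
    W[z==0]=np.nan
    return W
E
python3 - <<'E'
from h import *
a=snap('scene','a.png');b=snap('side','b.png')
cv2.imwrite('pics/ab.png',np.hstack([cv2.imread('pics/a.png')[:, :],cv2.imread('pics/b.png')])[:, :][:, :1024][::1]) if 0 else None
print(arm.nose_length, a['K'],a['k1'],a['cam_to_world'],b['cam_to_world'],(a['range_z']==0).mean())
o=arm.get_obs();print(o['tool_rot'],o['t'])
E
```

```text
pics
0.011 [[372.0211423    0.         251.90395118]
 [  0.         372.0211423  191.96100392]
 [  0.           0.           1.        ]] -0.10281738345206945 [[-0.62580999  0.57515373 -0.52683967  1.0830582 ]
 [ 0.77993479  0.45454249 -0.4302242   0.42341389]
 [-0.00797404 -0.68013919 -0.73303963  0.90894056]
 [ 0.          0.          0.          1.        ]] [[-0.98274588 -0.10890474  0.14950014  0.33400725]
 [-0.18493754  0.59141144 -0.78487618  0.95457632]
 [-0.00293936 -0.79898202 -0.60134773  0.86572819]
 [ 0.          0.          0.          1.        ]] 0.003916422526041667
[[-4.12335223e-05  9.99999362e-01 -1.12849799e-03]
 [ 9.99999963e-01  4.15361117e-05  2.68112488e-04]
 [ 2.68159191e-04 -1.12848690e-03 -9.99999327e-01]] 0.1
```

View pics/a.png

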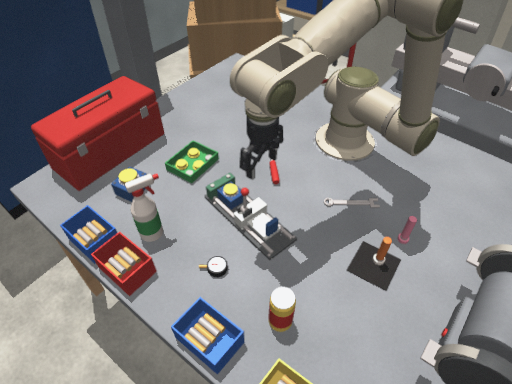

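View pics/b.png

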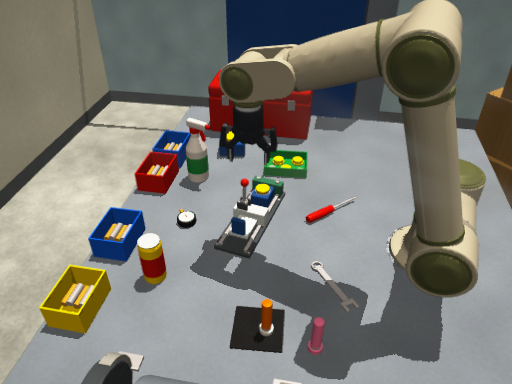

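The scene view shows the jig with its jaw at (220,185), cover (232,190), knob (245,191), tab (271,226), and the tool on the mat at (383,250). The side view shows the jaw at (268,187), cover (263,189), knob (245,183), tab (238,226) and tool (267,317).

```bash
cat >> h.py <<'E'
def masks(s):
    h=cv2.cvtColor(s['frame'],cv2.COLOR_RGB2HSV); H,S,V=[h[...,i].astype(int) for i in range(3)]
    return dict(red=((H<5)|(H>172))&(S>170)&(V>80), yellow=(H>20)&(H<34)&(S>140)&(V>90), blue=(H>98)&(H<125)&(S>110)&(V>40),
      green=(H>50)&(H<90)&(S>60)&(V>30), orange=(H>=5)&(H<18)&(S>170)&(V>80), black=(V<45))
def blobs(s,c,lo,hi,minpx=12):
    W=cloud(s); m=masks(s)[c]&np.all((W>lo)&(W<hi),-1)
    n,L,st,ce=cv2.connectedComponentsWithStats(m.astype(np.uint8))
    for i in range(1,n):
        if st[i,4]>=minpx:
            P=W[L==i]; yield st[i,4],ce[i].round(),P
E
python3 - <<'E'
from h import *
for n in('scene','side'):
    s=snap(n); print(n)
    for c in('red','yellow','blue','green','orange','black'):
        lo,hi=[.25,-.4,.0],[.8,.6,.17]
        for k,ce,P in blobs(s,c,lo,hi,20):
            print(c,k,ce,'med',np.median(P,0).round(4),'min',np.percentile(P,3,0).round(3),'max',np.percentile(P,97,0).round(3))
    cv2.imwrite(f'pics/z{n}.png',cv2.resize(cv2.cvtColor(s['frame'],cv2.COLOR_RGB2BGR)[150:280,180:310],None,fx=4,fy=4,interpolation=cv2.INTER_CUBIC))
cv2.imwrite('pics/z.png',np.hstack([cv2.imread('pics/zscene.png'),cv2.imread('pics/zside.png')])[:,:1040]) 
i=cv2.imread('pics/z.png');cv2.imwrite('pics/z.png',cv2.resize(i,(800,400)))
E
```

```text
scene
red 123 [274. 172.] med [ 0.3305 -0.0939  0.0256] min [ 0.29  -0.131  0.014] max [ 0.358 -0.066  0.03 ]
red 28 [244. 192.] med [ 0.5506 -0.0381  0.1513] min [ 0.543 -0.046  0.144] max [ 0.555 -0.033  0.156]
red 161 [281. 320.] med [0.7605 0.2434 0.0665] min [0.74  0.218 0.033] max [0.766 0.256 0.09 ]
yellow 31 [194. 155.] med [ 0.431  -0.3792  0.0153] min [ 0.412 -0.399  0.007] max [ 0.438 -0.373  0.022]
yellow 28 [182. 166.] med [ 0.4971 -0.3692  0.0154] min [ 0.483 -0.386  0.009] max [ 0.507 -0.364  0.02 ]
yellow 159 [282. 311.] med [0.7597 0.2414 0.1133] min [0.735 0.214 0.095] max [0.765 0.256 0.123]
yellow 32 [280. 329.] med [0.7602 0.2423 0.0149] min [0.742 0.223 0.01 ] max [0.766 0.255 0.021]
blue 229 [230. 199.] med [ 0.5299 -0.1104  0.0431] min [ 0.496 -0.167  0.02 ] max [ 0.54  -0.1    0.056]
blue 28 [129. 196.] med [ 0.712  -0.3928  0.0271] min [ 0.708 -0.399  0.01 ] max [ 0.715 -0.387  0.044]
blue 135 [271. 226.] med [0.549  0.0576 0.0691] min [0.53  0.05  0.042] max [0.564 0.062 0.089]
green 658 [196. 164.] med [ 0.457  -0.3399  0.0161] min [ 0.383 -0.396  0.002] m
[... 1967 characters left out ...]
.163  0.061]
orange 26 [155. 275.] med [0.7238 0.2522 0.0283] min [0.706 0.223 0.022] max [0.752 0.259 0.032]
orange 256 [266. 314.] med [0.4161 0.3524 0.0738] min [0.406 0.336 0.028] max [0.426 0.356 0.105]
black 48 [242. 206.] med [ 0.5512 -0.0284  0.067 ] min [ 0.537 -0.034  0.058] max [ 0.565 -0.024  0.075]
black 99 [186. 223.] med [0.712  0.0196 0.0129] min [0.691 0.001 0.003] max [0.744 0.027 0.023]
black 106 [236. 251.] med [0.5399 0.1053 0.0078] min [0.494 0.076 0.002] max [0.603 0.116 0.013]
black 1721 [256. 331.] med [0.4467 0.3538 0.0041] min [0.382 0.287 0.001] max [0.493 0.398 0.007]
black 132 [128. 375.] med [0.6314 0.5865 0.1475] min [0.63  0.566 0.121] max [0.639 0.599 0.168]
```

View pics/z.png

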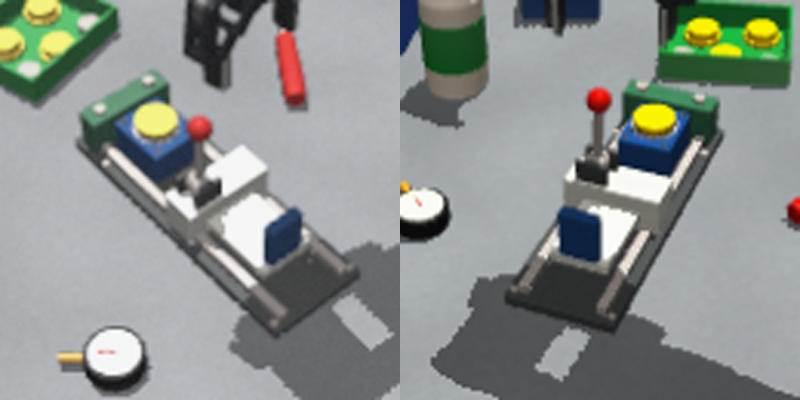

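```bash
cat >> h.py <<'E'
def rect(P):
    P=P[np.isfinite(P).all(1)]; r=cv2.minAreaRect((P[:,:2]*1000).astype(np.float32)); return r
E
python3 - <<'E'
from h import *
for n in('scene','side'):
    s=snap(n); W=cloud(s); M=masks(s); print(n)
    def sel(c,lo,hi):
        m=np.all((W>lo)&(W<hi),-1)
        if c: m&=M[c]
        P=W[m]; return P
    g=sel('green',[.42,-.22,.05],[.58,-.14,.065]); print('jaw top',len(g),rect(g),np.median(g[:,2]))
    t=sel('blue',[.5,.03,.075],[.6,.08,.095]); print('tab top',len(t),rect(t),t.mean(0))
    t=sel('blue',[.5,.03,.04],[.6,.08,.095]); print('tab',len(t),rect(t),t.mean(0))
    c=sel('yellow',[.45,-.18,.058],[.58,-.08,.07]); print('cover',len(c),rect(c),c.mean(0), np.median(c[:,2]))
    st=sel(None,[.44,-.1,.049],[.62,0,.059]); print('stop top',len(st),rect(st))
    r=sel(None,[.42,-.2,.017],[.65,.12,.026]);print('rails',len(r),rect(r))
    o=sel('orange',[.38,.3,.09],[.46,.4,.12]); print('tool top',len(o),rect(o),o.mean(0))
    o=sel('orange',[.38,.3,.03],[.46,.4,.12]); print('tool',len(o),o.mean(0),o.max(0),s['cam_to_world'][:3,3])
    k=sel('red',[.5,-.08,.1],[.6,.02,.18]); print('knob',k.mean(0),k.max(0),k.min(0))
    p=sel(None,[.3,.2,.0],[.6,.5,.012])&1 if 0 else sel('black',[.35,.25,-.01],[.52,.45,.012]); print('mat',rect(p))
E
```

```text
scene
jaw top 167 ((499.7023010253906, -185.0856170654297), (27.774730682373047, 97.00096130371094), 79.1360092163086) 0.058146432607245946
tab top 53 ((546.2725830078125, 55.68643569946289), (8.96396255493164, 37.486785888671875), 81.30464172363281) [0.54708634 0.05639954 0.08392088]
tab 132 ((546.3881225585938, 56.18600845336914), (9.986571311950684, 37.72470474243164), 81.30464172363281) [0.54851988 0.0571342  0.06874403]
cover 2 ((525.4628295898438, -129.55465698242188), (5.845641613006592, 0.0), -103.41251373291016) [ 0.52546284 -0.12955467  0.0631304 ] 0.06313039775109902
stop top 253 ((522.9107666015625, -61.268123626708984), (85.04000854492188, 101.203125), 80.19091033935547)
rails 431 ((532.3246459960938, -44.03065490722656), (294.69000244140625, 104.7953109741211), 80.0220718383789)
tool top 11 ((427.3495788574219, 344.9501647949219), (6.370903968811035, 18.99454116821289), 15.535388946533203) [0.42691043 0.34576994 0.09718461]
tool 42 [0.42722142 0.3453047  0.07576435] [0.4316819  0.35334089 0.1045877 ] [1.0830582  0.42341389 0.90894056]
knob [ 0.55029489 -0.03823122  0.15
[... 803 characters left out ...]
22.4534912109375, -59.61222839355469), (88.08855438232422, 100.32091522216797), 80.46968078613281)
rails 369 ((523.0858154296875, -39.98455810546875), (303.8056945800781, 102.57882690429688), 79.84442138671875)
tool top 80 ((416.04376220703125, 344.7247314453125), (22.527856826782227, 21.370080947875977), 62.955726623535156) [0.41732676 0.34710862 0.10011913]
tool 241 [0.41602948 0.35075401 0.07380404] [0.42736273 0.35673668 0.10657533] [0.33400725 0.95457632 0.86572819]
knob [ 0.54415367 -0.03658588  0.14881608] [ 0.55316053 -0.03021799  0.15683047] [ 0.53540412 -0.04363213  0.13608307]
mat ((437.4465637207031, 340.7496643066406), (117.25029754638672, 120.50283813476562), 4.743868827819824)
```

Call:
move_arm(commands=[[[0.03, 0, 0], 10.2], [[0.04, 0.004, 0], 0], [[0.035, 0.004, 0.03], 0], [[0, 0, 0.05], 0], [[0, 0, 0.05], 0], [[0, 0, 0.04], 0], [[0, 0, 0.016], 0], [[0, 0, 0], 0]], grip=0, grip_force=40)

```text
t: 1.3
tcp_pos: [0.5462, 0.1024, 0.0563]
tool_rot: [[0.177, 0.984, -0.001], [0.984, -0.177, 0.0], [-0.0, -0.001, -1.0]]
force: [-0.7, 0.3, 1.3]
grip_width: -0.004
grip_force: 0.0
```

```bash
cat >> h.py <<'E'
O=np.array([.5204,-.057,0]); th=np.radians(79.8)
R=np.array([[np.sin(th),np.cos(th),0],[-np.cos(th),np.sin(th),0],[0,0,1]]) # columns jig axes
def J(p): return (np.asarray(p)-O)@R
E
python3 - <<'E'
from h import *
o=arm.get_obs();print(J(o['tcp_pos']),o['tool_rot'].round(4))
s=snap('side'); W=cloud(s)
f=s['frame'][150:280,180:310];cv2.imwrite('pics/c.png',cv2.resize(f[...,::-1],None,fx=4,fy=4,interpolation=2))
E
```

```text
[-0.00283699  0.16141636  0.05628206] [[ 1.771e-01  9.842e-01 -7.000e-04]
 [ 9.842e-01 -1.771e-01  0.000e+00]
 [-1.000e-04 -7.000e-04 -1.000e+00]]
```

View pics/c.png

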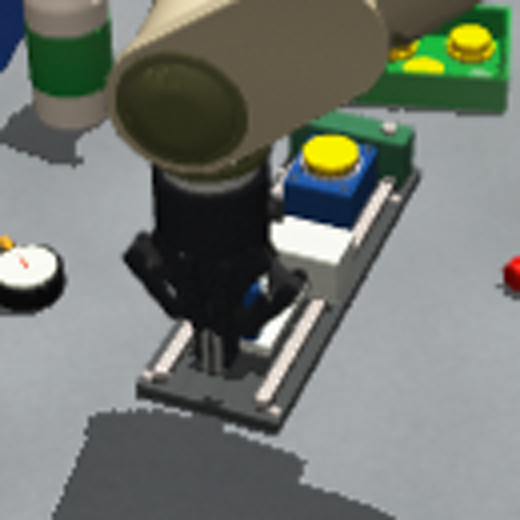

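The closed fingers stand behind the tab (crop 213,345), clear of the rails, so I can push.

Call:
move_arm(commands=[[[-0.01, 0.003, 0], 0], [[-0.01, 0, 0], 0], [[-0.006, 0, 0], 0], [[-0.006, 0, 0], 0], [[-0.006, 0, 0], 0], [[-0.006, 0, 0], 0], [[-0.006, 0, 0], 0], [[-0.006, 0, 0], 0], [[-0.006, 0, 0], 0], [[0, 0, 0], 0]])

```text
t: 2.6
tcp_pos: [0.538, 0.0402, 0.0562]
tool_rot: [[0.178, 0.984, -0.0], [0.984, -0.178, -0.0], [-0.001, -0.0, -1.0]]
force: [0.3, 0.4, -0.7]
grip_width: 0.005
grip_force: 0.0
```

Call:
move_arm(commands=[[[-0.002, 0, 0], 0], [[-0.002, 0, 0], 0], [[0, 0, 0], 0]])

```text
t: 2.98
tcp_pos: [0.5374, 0.0368, 0.0562]
tool_rot: [[0.177, 0.984, -0.0], [0.984, -0.177, -0.0], [-0.0, -0.0, -1.0]]
force: [0.4, 1.6, -1.0]
grip_width: 0.001
grip_force: 0.0
```

```bash
cat >> h.py <<'E'
def state():
    s=snap('side'); W=cloud(s); M=masks(s)
    for c,lo,hi in (('green',[.42,-.22,.05],[.58,-.14,.065]),('yellow',[.45,-.18,.052],[.58,-.08,.07]),('red',[.35,-.16,.05],[.64,.02,.18]),('blue',[.45,-.1,.05],[.6,.08,.095])):
        m=M[c]&np.all((W>lo)&(W<hi),-1); P=J(W[m]); 
        if len(P): print(c,len(P),'mean',P.mean(0).round(4),'mid',((np.percentile(P,2,0)+np.percentile(P,98,0))/2).round(4))
    m=np.all((W>[.42,-.2,.045])&(W<[.62,.05,.06]),-1)&(s['frame'].min(-1)>140); P=J(W[m]); print('stop top y range',np.percentile(P[:,1],[2,98]),len(P))
E
python3 - <<'E'
from h import *
o=arm.get_obs();print(J(o['tcp_pos']),o['force'])
state()
E
```

```text
[8.38779652e-05 9.53224916e-02 5.62230770e-02] [ 0.37325396  1.63148308 -1.01106962]
green 147 mean [-0.0076 -0.1264  0.0571] mid [-0.0061 -0.1292  0.0563]
yellow 107 mean [-0.0006 -0.0766  0.0641] mid [-0.0003 -0.079   0.0605]
blue 11 mean [-0.0181  0.036   0.056 ] mid [-0.02    0.0215  0.0582]
stop top y range [-0.07917278  0.07201114] 98
```

Call:
move_arm(commands=[[[-0.002, 0, 0], 0], [[-0.002, 0, 0], 0], [[-0.001, 0, 0], 0]])

```text
t: 3.4
tcp_pos: [0.5364, 0.0319, 0.0562]
tool_rot: [[0.177, 0.984, -0.0], [0.984, -0.177, 0.0], [0.0, -0.0, -1.0]]
force: [-0.1, 1.7, -1.2]
grip_width: 0.001
grip_force: 0.0
```

Call:
move_arm(commands=[[[-0.001, 0, 0], 0], [[-0.001, 0, 0], 0]])

```text
t: 3.65
tcp_pos: [0.5361, 0.0302, 0.0563]
tool_rot: [[0.177, 0.984, -0.0], [0.984, -0.177, 0.0], [0.0, -0.0, -1.0]]
force: [-0.4, 3.8, 0.2]
grip_width: 0.002
grip_force: 0.0
```

Call:
move_arm(commands=[[[-0.001, 0, 0], 0], [[-0.001, 0, 0], 0]])

```text
t: 3.9
tcp_pos: [0.5358, 0.0282, 0.0563]
tool_rot: [[0.177, 0.984, -0.0], [0.984, -0.177, 0.0], [0.0, -0.0, -1.0]]
force: [0.4, 5.1, -0.5]
grip_width: 0.001
grip_force: 0.0
```

Call:
move_arm(commands=[[[-0.001, 0, 0], 0], [[-0.001, 0, 0], 0]])

```text
t: 4.15
tcp_pos: [0.5357, 0.0278, 0.0563]
tool_rot: [[0.178, 0.984, 0.001], [0.984, -0.178, 0.003], [0.003, 0.0, -1.0]]
force: [3.3, 21.2, -0.1]
grip_width: -0.002
grip_force: 0.0
```

Call:
move_arm(commands=[[[-0.001, 0, 0], 0], [[-0.001, 0, 0], 0]])

```text
t: 4.4
tcp_pos: [0.5356, 0.0275, 0.0564]
tool_rot: [[0.178, 0.984, 0.002], [0.984, -0.178, 0.006], [0.006, 0.001, -1.0]]
force: [7.4, 32.4, -2.3]
grip_width: -0.001
grip_force: 0.0
```

Run:
```python
from h import *
o=arm.get_obs();print(J(o['tcp_pos']),o['force'])
state()
```

```text
[-7.30412392e-06  8.59020312e-02  5.64056678e-02] [ 7.37283068 32.37667755 -2.30904985]
green 133 mean [-0.009  -0.1271  0.0571] mid [-0.0095 -0.1292  0.0565]
yellow 107 mean [-0.0016 -0.0798  0.064 ] mid [-0.0011 -0.0817  0.0613]
blue 12 mean [-0.013   0.0748  0.061 ] mid [-0.0055  0.0805  0.0617]
stop top y range [-0.13154127 -0.00670589] 95
```

Call:
move_arm(commands=[[[0.01, 0, 0], 0], [[0.015, 0, 0], 0], [[0, 0, -0.05], 0], [[0, 0.02, -0.05], 0], [[-0.02, 0.03, -0.04], 0], [[-0.045, 0.025, 0], 0], [[-0.045, 0, 0], 0], [[-0.031, 0, 0], 0], [[0, 0, 0.04], 0], [[0, 0, 0.025], 0], [[0, 0, 0], 0]])

```text
t: 5.82
tcp_pos: [0.5877, -0.103, 0.1298]
tool_rot: [[0.177, 0.984, -0.003], [0.984, -0.177, 0.001], [0.0, -0.004, -1.0]]
force: [0.1, -0.4, 0.5]
grip_width: -0.0
grip_force: 0.0
```

Run:
```python
from h import *
o=arm.get_obs();print(J(o['tcp_pos']),o['force'])
state()
a=snap('scene')['frame'][110:240,180:310];b=snap('side')['frame'][110:240,180:310]
cv2.imwrite('pics/d.png',cv2.resize(np.hstack([a,b])[...,::-1],(800,400),interpolation=2))
```

```text
[ 0.07438925 -0.03338863  0.12983136] [ 0.12614861 -0.43438961  0.49183657]
green 158 mean [-0.003  -0.1264  0.057 ] mid [-0.0016 -0.1295  0.0559]
yellow 110 mean [-0.0018 -0.0796  0.064 ] mid [-0.001  -0.0823  0.0606]
red 39 mean [ 0.0187 -0.0207  0.1492] mid [ 0.0188 -0.0225  0.1476]
blue 149 mean [0.002  0.0707 0.0706] mid [0.0023 0.0703 0.0689]
stop top y range [-0.08963948 -0.00628322] 186
```

View pics/d.png

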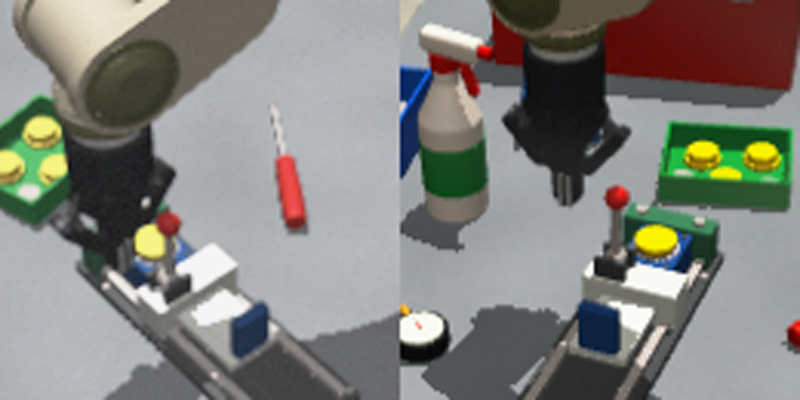

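The fingers stand on the +x side of the knob (fingers at 567,190, knob at 617,197 in the right half). I'll correct y and sweep.

Call:
move_arm(commands=[[[0.008, 0, 0], 0], [[0, -0.012, 0], 0], [[0, -0.008, 0], 0], [[0, -0.008, 0], 0], [[0, -0.008, 0], 0], [[0, -0.008, 0], 0], [[0, -0.008, 0], 0], [[0, -0.008, 0], 0], [[0, -0.008, 0.002], 0], [[0, -0.008, 0.003], 0], [[0, -0.006, 0.003], 0], [[0, 0, 0], 0]])

```text
t: 7.48
tcp_pos: [0.5084, -0.0808, 0.1231]
tool_rot: [[0.177, 0.984, -0.002], [0.984, -0.177, 0.0], [0.0, -0.002, -1.0]]
force: [1.0, 0.1, 0.0]
grip_width: 0.001
grip_force: 0.0
```

Run:
```python
from h import *
o=arm.get_obs();print(J(o['tcp_pos']),o['force'])
state()
```

```text
[-0.00764342 -0.0255366   0.12310592] [1.04286294 0.05185394 0.04517103]
green 84 mean [-0.0194 -0.1274  0.0573] mid [-0.0014 -0.1288  0.0565]
yellow 38 mean [-0.0042 -0.0707  0.062 ] mid [ 0.0009 -0.0772  0.0609]
red 40 mean [-0.0346 -0.0204  0.1234] mid [-0.034  -0.0227  0.1223]
blue 152 mean [0.0015 0.0727 0.0709] mid [0.002  0.0713 0.0692]
stop top y range [-0.08501165 -0.00704612] 170
```

Call:
move_arm(commands=[[[0, 0.003, -0.03], 0], [[0, -0.01, -0.01], 0], [[0, -0.028, 0], 0], [[0, 0, 0.01], 0], [[0, -0.002, 0.008], 0], [[0, -0.002, 0.008], 0], [[0, -0.003, 0.008], 0], [[0, -0.003, 0.008], 0], [[0, -0.002, 0.008], 0], [[0, -0.001, 0.006], 0], [[0, 0, 0.004], 0], [[0, 0, 0.002], 0], [[0, 0, 0], 0]])

```text
t: 9.15
tcp_pos: [0.4534, -0.0696, 0.0978]
tool_rot: [[0.175, 0.984, -0.025], [0.984, -0.175, 0.008], [0.003, -0.026, -1.0]]
force: [-37.1, 5.1, 10.3]
grip_width: -0.001
grip_force: 19.4
```

Run:
```python
from h import *
o=arm.get_obs();print(J(o['tcp_pos']),o['force'])
state()
```

```text
[-0.06370702 -0.02429221  0.09784442] [-37.13699353   5.09404122  10.29178141]
green 50 mean [ 0.0299 -0.1233  0.0567] mid [ 0.0276 -0.1278  0.0557]
yellow 105 mean [-0.0016 -0.0799  0.0641] mid [-0.0012 -0.0816  0.0625]
red 25 mean [-0.0492 -0.0173  0.0889] mid [-0.0493 -0.018   0.089 ]
blue 147 mean [0.0013 0.0738 0.0711] mid [0.0014 0.0719 0.0688]
stop top y range [-0.08214271 -0.00644345] 160
```

Call:
move_arm(commands=[[[0, -0.012, 0], 0], [[0, -0.002, -0.01], 0], [[0, 0, -0.025], 0], [[0, 0.028, -0.005], 0], [[0, 0, 0], 0]])

```text
t: 9.82
tcp_pos: [0.4774, -0.0755, 0.1424]
tool_rot: [[0.177, 0.984, 0.003], [0.984, -0.177, -0.001], [-0.001, 0.003, -1.0]]
force: [-0.6, 0.2, -0.2]
grip_width: -0.006
grip_force: 0.0
```

Run:
```python
from h import *
o=arm.get_obs();print(J(o['tcp_pos']),o['force'])
state()
a=snap('scene')['frame'][130:230,190:290];b=snap('side')['frame'][130:230,190:290]
cv2.imwrite('pics/e.png',cv2.resize(np.hstack([a,b])[...,::-1],(800,400),interpolation=2))
```

```text
[-0.03898886 -0.02585015  0.14237671] [-0.571482    0.24608267 -0.19945021]
green 123 mean [-0.0027 -0.125   0.0566] mid [-0.0012 -0.1292  0.0558]
yellow 108 mean [-0.0014 -0.0803  0.0641] mid [-0.0009 -0.0822  0.0611]
red 40 mean [-0.0517 -0.0203  0.0902] mid [-0.051  -0.0224  0.0898]
blue 148 mean [0.0012 0.0735 0.071 ] mid [0.0016 0.0722 0.0698]
stop top y range [-0.08789111 -0.00549027] 171
```

View pics/e.png

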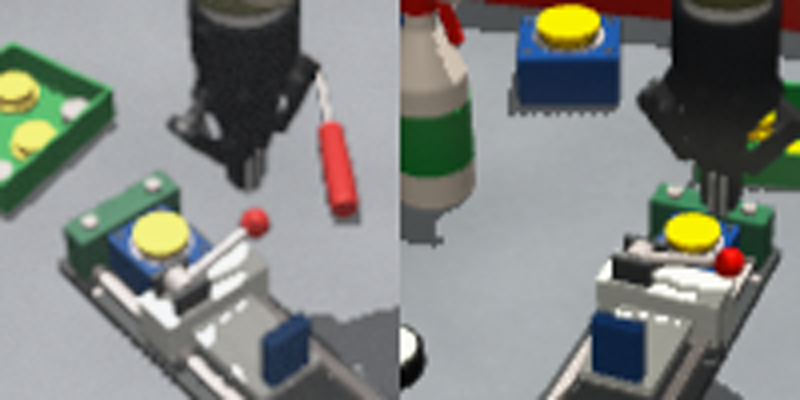

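The lever is about 13° short of flat (knob at 730,262 on the right, top still raised). I'll press the knob from above, slightly inboard.

Call:
move_arm(commands=[[[0, -0.008, 0.015], 0], [[0, 0, 0.015], 0], [[0, 0, 0.006], 0], [[0, 0, 0.004], 0], [[0, 0, 0.004], 0], [[0, 0, 0.003], 0], [[0, 0, 0], 0]])

```text
t: 10.85
tcp_pos: [0.468, -0.0736, 0.0954]
tool_rot: [[0.177, 0.984, 0.001], [0.984, -0.177, -0.0], [-0.0, 0.001, -1.0]]
force: [-5.6, 1.8, 14.8]
grip_width: 0.0
grip_force: 7.3
```

Call:
move_arm(commands=[[[0, 0, 0.002], 0], [[0, 0, 0.002], 0]])

```text
t: 11.1
tcp_pos: [0.4681, -0.0737, 0.0938]
tool_rot: [[0.176, 0.984, 0.001], [0.984, -0.176, -0.001], [-0.001, 0.001, -1.0]]
force: [-22.0, 6.2, 58.4]
grip_width: 0.004
grip_force: 28.9
```

Run:
```python
from h import *
o=arm.get_obs();print(J(o['tcp_pos']),o['force'])
state()
```

```text
[-0.04852362 -0.02565802  0.09378874] [-21.97757614   6.18956644  58.38846609]
green 35 mean [ 0.0336 -0.1232  0.0554] mid [ 0.0033 -0.1271  0.055 ]
yellow 93 mean [ 0.0011 -0.0778  0.0636] mid [ 0.0017 -0.081   0.0611]
red 28 mean [-0.0525 -0.0189  0.0769] mid [-0.0513 -0.0194  0.0763]
blue 147 mean [0.0013 0.0727 0.0709] mid [0.0019 0.0714 0.0691]
stop top y range [-0.03956137 -0.00549505] 122
```

Call:
move_arm(commands=[[[0, 0, -0.015], 0], [[0, 0, -0.05], 0], [[0.03, 0, -0.05], 0], [[0.05, 0, -0.02], 0], [[0.05, 0, 0], 0]], grip=0.0854)

```text
t: 11.78
tcp_pos: [0.4918, 0.0557, 0.2272]
tool_rot: [[0.178, 0.984, 0.005], [0.984, -0.178, -0.0], [0.0, 0.005, -1.0]]
force: [1.4, -0.1, -0.3]
grip_width: 1.0
grip_force: 0.0
```

Run:
```python
from h import *
o=arm.get_obs();print(o['tcp_pos'],J(o['tcp_pos']),o['force'])
state()
s=snap('side');W=cloud(s);h=cv2.cvtColor(s['frame'],cv2.COLOR_RGB2HSV)
m=(h[...,0]>160)&(h[...,0]<178)&(h[...,1]>90)&np.all((W>[.2,.25,.02])&(W<[.5,.5,.15]),-1)
P=W[m];print('pink',m.sum(),P.mean(0),P.min(0),P.max(0))
k=s['frame'][150:230,200:300]; cv2.imwrite('pics/f.png',cv2.resize(k[...,::-1],(800,600),interpolation=2))
# knob
```

```text
[0.49183503 0.05566998 0.22720463] [-0.04806565  0.10583088  0.22720463] [ 1.40974104 -0.09222779 -0.25341579]
green 143 mean [-0.0005 -0.1261  0.0568] mid [-0.0011 -0.1298  0.0558]
yellow 108 mean [-0.001  -0.0802  0.0636] mid [-0.     -0.0822  0.0607]
red 45 mean [-0.0519 -0.0218  0.0789] mid [-0.0509 -0.0259  0.0757]
blue 140 mean [0.0028 0.0735 0.0711] mid [0.003  0.0721 0.0698]
stop top y range [-0.08351105  0.0642858 ] 133
pink 238 [0.30133552 0.3773349  0.06234351] [0.28964436 0.35992112 0.02020409] [0.31295266 0.38231366 0.1022109 ]
```

View pics/f.png

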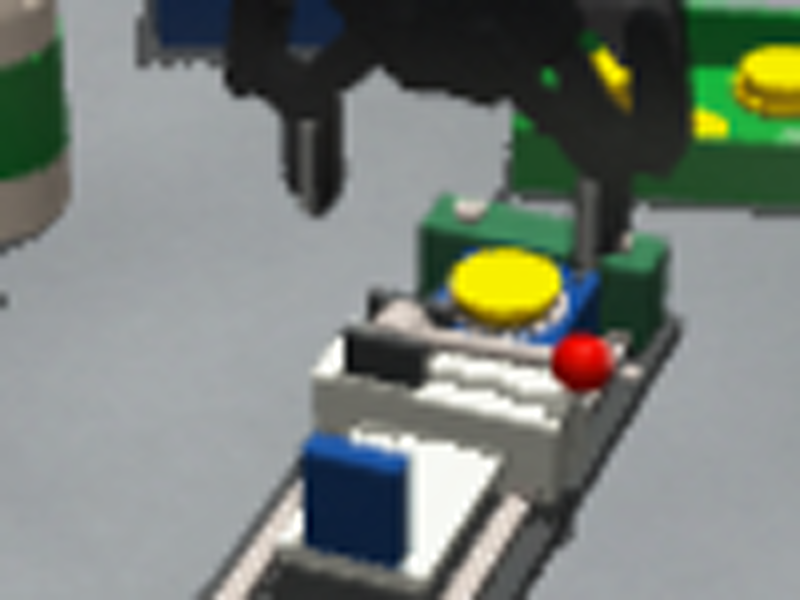

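The lever lies flat (knob at 582,362) with the housing clamped against the jaw. Next I move over the tool.

Call:
move_arm(commands=[[[0.05, -0.023, 0], 0], [[0.05, -0.023, 0], 0], [[0.05, -0.023, 0], 0], [[0.05, -0.023, 0], 0], [[0.05, -0.023, 0], 0], [[0.018, -0.01, 0], 0], [[0, 0, 0], 0], [[0, 0, 0], 0]])

```text
t: 12.88
tcp_pos: [0.4158, 0.3393, 0.2252]
tool_rot: [[0.178, 0.984, 0.0], [0.984, -0.178, -0.0], [-0.0, 0.0, -1.0]]
force: [-0.5, -0.3, -0.4]
grip_width: 1.003
grip_force: 0.0
```

Run:
```python
from h import *
o=arm.get_obs();T=o['tool_rot'];p=o['tcp_pos'];print(p)
for n in('wrist','side','scene'):
    s=snap(n,f'g{n}.png');W=cloud(s);M=masks(s)
    h=cv2.cvtColor(s['frame'],cv2.COLOR_RGB2HSV).astype(int)
    m=(h[...,0]<20)&(h[...,1]>120)&(h[...,2]>60)&np.all((W>[.37,.29,.02])&(W<[.47,.4,.13]),-1)
    P=W[m]
    if len(P):
        t=P[P[:,2]>np.percentile(P[:,2],98)-.006]
        (c,r)=cv2.minEnclosingCircle((t[:,:2]*1000).astype(np.float32))
        print(n,m.sum(),'top',len(t),t.mean(0).round(4),c,r,'all',P.mean(0).round(4), s['cam_to_world'][:3,3].round(3))
    m=(h[...,2]<60)&np.all((W>[.35,.25,-.005])&(W<[.53,.45,.012]),-1);print('mat',m.sum(),rect(W[m]))
```

```text
[0.4157706  0.339344   0.22518739]
wrist 825 top 531 [0.4157 0.347  0.1052] (416.2305908203125, 344.10992431640625) 11.920145988464355 all [0.4164 0.3495 0.093 ] [0.426 0.406 0.358]
mat 3382 ((433.219970703125, 375.1475830078125), (116.64611053466797, 47.908260345458984), 4.6404829025268555)
side 286 top 77 [0.4165 0.3448 0.1031] (415.1840515136719, 344.0476989746094) 12.266563415527344 all [0.4157 0.3504 0.0731] [0.334 0.955 0.866]
mat 1841 ((437.54107666015625, 340.4427185058594), (121.39179992675781, 120.31652069091797), 4.9733781814575195)
scene 188 top 55 [0.4191 0.3434 0.1039] (418.83740234375, 342.0323791503906) 13.04620361328125 all [0.4245 0.344  0.0757] [1.083 0.423 0.909]
mat 1229 ((438.0968017578125, 340.59552001953125), (119.44696044921875, 116.38284301757812), 4.889402866363525)
```

View pics/gwrist.png

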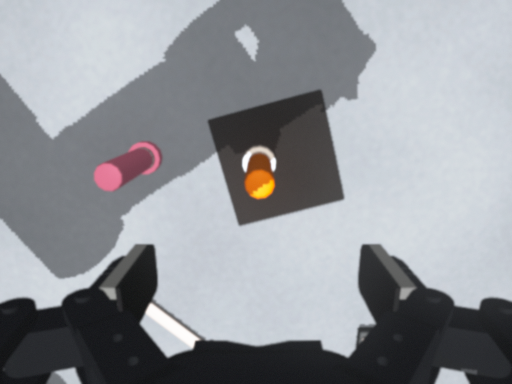

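The wrist view shows the orange tool at (259,180) on the mat, with the pink look-alike well to the left at (125,165). I'll descend and grip.

Call:
move_arm(commands=[[[0.0043, 0, 0.03], 0], [[0, 0, 0.045], 0], [[0, 0, 0.04], 0], [[0, 0, 0.03], 0], [[0, 0, 0.02], 0], [[0, 0, 0], 0]])

```text
t: 13.78
tcp_pos: [0.4157, 0.3437, 0.0594]
tool_rot: [[0.178, 0.984, -0.002], [0.984, -0.178, -0.001], [-0.002, -0.002, -1.0]]
force: [-0.5, 0.4, 0.8]
grip_width: 1.003
grip_force: 0.0
```

Call:
move_arm(commands=[[[0, 0, 0], 0], [[0, 0, 0], 0], [[0, 0, 0], 0], [[0, 0, 0], 0], [[0, 0, 0], 0], [[0, 0, 0], 0]], grip=0.01, grip_force=80)

```text
t: 14.52
tcp_pos: [0.4163, 0.3447, 0.0609]
tool_rot: [[0.177, 0.984, 0.001], [0.984, -0.177, 0.0], [0.001, 0.001, -1.0]]
force: [-0.9, -1.2, 5.2]
grip_width: 0.256
grip_force: 77.9
```

Call:
move_arm(commands=[[[0, 0, -0.01], 0], [[0, 0, -0.04], 0], [[0, 0, -0.05], 0], [[0, 0, -0.02], 0], [[0, 0, 0], 0]])

```text
t: 15.15
tcp_pos: [0.4163, 0.3448, 0.1816]
tool_rot: [[0.177, 0.984, 0.002], [0.984, -0.177, 0.001], [0.002, 0.002, -1.0]]
force: [-0.2, 0.1, -2.2]
grip_width: 0.262
grip_force: 78.6
```

Run:
```python
from h import *
o=arm.get_obs();p=o['tcp_pos'];print(p,J(p),o['force'])
for n in('side','scene','wrist'):
    s=snap(n);W=cloud(s)
    h=cv2.cvtColor(s['frame'],cv2.COLOR_RGB2HSV).astype(int)
    m=(h[...,0]<20)&(h[...,1]>120)&(h[...,2]>60)&np.all((W>[.37,.29,.08])&(W<[.47,.4,.26]),-1)
    w=(h[...,1]<60)&(h[...,2]>110)&np.all((W>[.38,.3,.09])&(W<[.46,.39,.20]),-1)
    for q in(m,w):
        P=W[q]; 
        if len(P): print(n,q.sum(),P.mean(0).round(4),P.min(0).round(3),P.max(0).round(3))
a=snap('scene')['frame'][180:280,330:430];b=snap('side')['frame'][230:330,220:320]
cv2.imwrite('pics/i.png',cv2.resize(np.hstack([a,b])[...,::-1],(800,400),interpolation=2))
```

```text
[0.41630651 0.34478261 0.1816107 ] [-0.17359792  0.37699931  0.1816107 ] [-0.18872717  0.13029758 -2.23600429]
side 307 [0.4162 0.3517 0.1904] [0.405 0.333 0.139] [0.428 0.364 0.242]
side 90 [0.4138 0.3529 0.1339] [0.399 0.334 0.125] [0.432 0.362 0.141]
scene 55 [0.4246 0.3472 0.1676] [0.415 0.335 0.146] [0.439 0.355 0.222]
scene 86 [0.4251 0.3433 0.1363] [0.407 0.325 0.123] [0.438 0.36  0.182]
wrist 7714 [0.415  0.3508 0.2066] [0.4   0.337 0.143] [0.426 0.357 0.246]
wrist 1801 [0.4153 0.3537 0.1522] [0.391 0.333 0.124] [0.44  0.361 0.2  ]
```

View pics/i.png

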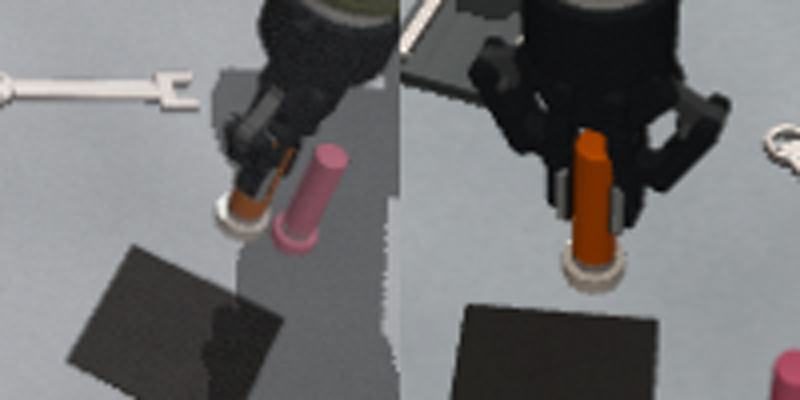

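The tool is held upright (white foot at 243,215 on the left, 592,268 on the right). I'll locate the cover next.

Run:
```python
from h import *
for n in('side','scene'):
    s=snap(n);W=cloud(s)
    h=cv2.cvtColor(s['frame'],cv2.COLOR_RGB2HSV).astype(int)
    m=(h[...,0]>20)&(h[...,0]<36)&(h[...,1]>90)&(h[...,2]>90)&np.all((W>[.45,-.18,.045])&(W<[.56,-.09,.075]),-1)
    P=W[m];t=P[P[:,2]>np.median(P[:,2])-.002]
    c,r=cv2.minEnclosingCircle((t[:,:2]*1000).astype(np.float32));print(n,len(P),len(t),np.median(t[:,2]),c,r,t.mean(0),J([c[0]/1000,c[1]/1000,0]))
    m=(h[...,0]>98)&(h[...,0]<125)&(h[...,1]>100)&np.all((W>[.45,-.18,.046])&(W<[.56,-.07,.058]),-1); r=rect(W[m]);print('housing',m.sum(),r,J([r[0][0]/1000,r[0][1]/1000,0]))
    m=(h[...,1]<50)&np.all((W>[.42,-.14,.05])&(W<[.6,-.03,.058]),-1);r=rect(W[m]);print('stop',r,J([r[0][0]/1000,r[0][1]/1000,0]))
```

```text
side 0 0 nan (0.0, 0.0) 0.0 [nan nan nan] [-0.52226922 -0.03605575  0.        ]
housing 0 ((0.0, 0.0), (0.0, 0.0), 0.0) [-0.52226922 -0.03605575  0.        ]
stop ((558.2997436523438, -77.62802124023438), (20.455638885498047, 42.597389221191406), 41.45215606689453) [ 0.04095367 -0.01359054  0.        ]
scene 124 98 0.06612812983535948 (505.83721923828125, -138.45053100585938) 22.20073890686035 [ 0.50495789 -0.13754769  0.06629451] [ 9.10212666e-05 -8.27421011e-02  0.00000000e+00]
housing 67 ((507.56622314453125, -139.8566131591797), (64.60076904296875, 56.963768005371094), 77.052001953125) [ 0.0020417  -0.08381978  0.        ]
stop ((514.93603515625, -99.42135620117188), (70.843505859375, 101.24687957763672), 78.26691436767578) [ 0.00213456 -0.0427185   0.        ]
  return _methods._mean(a, axis=axis, dtype=dtype,
  ret = ret.dtype.type(ret / rcount)
<stdin>:7: RuntimeWarning: Mean of empty slice.
  ret = um.true_divide(
```

Call:
move_arm(commands=[[[-0.02, 0.008, 0], 0], [[-0.035, 0.0133, 0], 0], [[-0.035, 0.0133, 0], 0], [[-0.035, 0.0133, 0], 0], [[-0.035, 0.0133, 0], 0], [[-0.035, 0.0133, 0], 0], [[-0.035, 0.0133, 0], 0], [[-0.035, 0.0133, 0], 0], [[-0.035, 0.0133, 0], 0], [[-0.035, 0.0133, 0], 0], [[-0.035, 0.0133, 0], 0], [[-0.035, 0.0133, 0], 0], [[-0.035, 0.0133, 0], 0], [[-0.0167, 0.0055, 0], 0], [[0, 0, 0.03], 0], [[0, 0, 0], 0], [[0, 0, 0], 0]])

```text
t: 17.62
tcp_pos: [0.5058, -0.1352, 0.1512]
tool_rot: [[0.176, 0.984, 0.001], [0.984, -0.176, -0.0], [-0.0, 0.001, -1.0]]
force: [0.3, 0.4, -1.3]
grip_width: 0.261
grip_force: 78.5
```

Run:
```python
from h import *
o=arm.get_obs();p=o['tcp_pos'];print(p,J(p),o['force'])
for n in('side','scene','wrist'):
    s=snap(n,f'k{n}.png');W=cloud(s)
    h=cv2.cvtColor(s['frame'],cv2.COLOR_RGB2HSV).astype(int)
    c=(h[...,0]>20)&(h[...,0]<36)&(h[...,1]>90)&(h[...,2]>60)&np.all((W>[.45,-.2,.057])&(W<[.56,-.07,.075]),-1)
    w=(h[...,1]<70)&(h[...,2]>90)&np.all((W>[.47,-.17,.088])&(W<[.54,-.10,.108]),-1)
    for l,q in(('cover',c),('foot',w)):
        P=J(W[q])
        if len(P): print(n,l,q.sum(),P.mean(0).round(4),((P.min(0)+P.max(0))/2).round(4),np.ptp(P,axis=0).round(3), np.argwhere(q).mean(0))
a=cv2.imread('pics/kscene.png')[130:230,180:280];b=cv2.imread('pics/kside.png')[130:230,210:310]
cv2.imwrite('pics/k.png',cv2.resize(np.hstack([a,b]),(800,400),interpolation=2))
```

```text
[ 0.50580865 -0.13523181  0.15118435] [-0.00050708 -0.07957931  0.15118435] [ 0.31279305  0.43568001 -1.34237001]
side cover 104 [-0.0015 -0.0805  0.0645] [-0.0002 -0.0831  0.0636] [0.041 0.05  0.011] [187.32692308 262.875     ]
side foot 46 [-0.0044 -0.0724  0.1033] [-0.0013 -0.0768  0.1005] [0.033 0.03  0.015] [178.7826087  263.04347826]
scene cover 104 [ 0.0015 -0.0794  0.0657] [ 0.0007 -0.0844  0.0645] [0.042 0.046 0.014] [188.32692308 229.77884615]
scene foot 33 [ 0.0044 -0.073   0.1043] [ 0.0006 -0.0805  0.103 ] [0.032 0.031 0.01 ] [181.21212121 229.6969697 ]
wrist cover 1231 [-0.0011 -0.0707  0.0656] [-0.0011 -0.0742  0.0653] [0.043 0.03  0.005] [189.29731925 258.65637693]
wrist foot 481 [-0.0023 -0.0705  0.1066] [-0.0013 -0.0756  0.1039] [0.033 0.025 0.008] [208.28898129 256.79417879]
```

View pics/k.png

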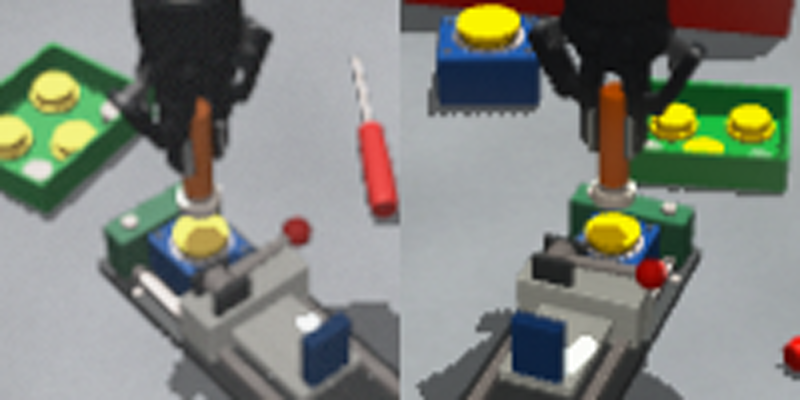

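The foot (200,200 left; 612,195 right) hangs over the cover, about 1 mm off. I'll correct and press.

Call:
move_arm(commands=[[[-0.0012, 0, 0.012], 0], [[0, 0, 0.012], 0], [[0, 0, 0.004], 0], [[0, 0, 0.002], 0], [[0, 0, 0.002], 0]])

```text
t: 18.4
tcp_pos: [0.505, -0.1366, 0.119]
tool_rot: [[0.177, 0.984, -0.001], [0.984, -0.177, 0.0], [0.0, -0.001, -1.0]]
force: [-5.4, 2.4, 7.9]
grip_width: 0.262
grip_force: 79.5
```

Call:
move_arm(commands=[[[0, 0, 0.001], 0], [[0, 0, 0.001], 0], [[0, 0, 0.001], 0], [[0, 0, 0.001], 0]])

```text
t: 18.9
tcp_pos: [0.5049, -0.1366, 0.115]
tool_rot: [[0.177, 0.984, -0.001], [0.984, -0.177, 0.0], [0.0, -0.001, -1.0]]
force: [-4.1, 1.2, 8.0]
grip_width: 0.26
grip_force: 79.5
```

Call:
move_arm(commands=[[[0, 0, 0.001], 0], [[0, 0, 0.001], 0]])

```text
t: 19.15
tcp_pos: [0.5052, -0.1367, 0.1146]
tool_rot: [[0.177, 0.984, -0.0], [0.984, -0.177, -0.001], [-0.001, -0.0, -1.0]]
force: [-11.8, 4.0, 29.7]
grip_width: 0.263
grip_force: 81.6
```

Call:
move_arm(commands=[[[0, 0, 0.001], 0], [[0, 0, 0], 0]])

```text
t: 19.4
tcp_pos: [0.5053, -0.1368, 0.1146]
tool_rot: [[0.176, 0.984, 0.0], [0.984, -0.176, -0.001], [-0.001, 0.001, -1.0]]
force: [-12.4, 5.0, 31.8]
grip_width: 0.262
grip_force: 82.2
```

Call:
move_arm(commands=[[[0, 0, -0.005], 0], [[0, 0, -0.02], 0], [[0, 0, -0.045], 0], [[0.03, -0.012, 0], 0], [[0.035, -0.0133, 0], 0], [[0.035, -0.0133, 0], 0], [[0.035, -0.0133, 0], 0], [[0.035, -0.0133, 0], 0], [[0.035, -0.0133, 0], 0], [[0, 0, 0], 0]])

```text
t: 20.65
tcp_pos: [0.4639, 0.0806, 0.1813]
tool_rot: [[0.174, 0.985, 0.0], [0.985, -0.174, 0.0], [0.0, 0.0, -1.0]]
force: [0.9, -0.2, -2.9]
grip_width: 0.261
grip_force: 78.8
```

Run:
```python
from h import *
o=arm.get_obs();p=o['tcp_pos'];print(p,J(p),o['force'])
state()
for n in('side','scene'):
    s=snap(n,f'm{n}.png');W=cloud(s)
    h=cv2.cvtColor(s['frame'],cv2.COLOR_RGB2HSV).astype(int)
    c=(h[...,0]>20)&(h[...,0]<36)&(h[...,1]>90)&(h[...,2]>60)&np.all((W>[.45,-.2,.05])&(W<[.56,-.07,.075]),-1)
    P=J(W[c]); print(n,len(P),np.median(P,0))
```

```text
[0.4638794  0.08064218 0.18129211] [-0.08000165  0.1254579   0.18129211] [ 0.87866744 -0.24274982 -2.91154481]
green 33 mean [-0.026  -0.1266  0.057 ] mid [-0.0006 -0.1286  0.0562]
blue 141 mean [0.0028 0.074  0.0714] mid [0.0026 0.0723 0.0694]
stop top y range [-0.05045306  0.06546586] 43
side 1 [-0.00203971 -0.11934092  0.05152509]
scene 109 [ 0.00065617 -0.08047767  0.05993907]
```

The cover is home: it sits 6 mm lower than before. Now I return the tool to the mat.

Call:
move_arm(commands=[[[0.036, -0.0102, 0], 0], [[0.036, -0.0102, 0], 0], [[0.036, -0.0102, 0], 0], [[0.036, -0.0102, 0], 0], [[0.036, -0.0102, 0], 0], [[0.036, -0.0102, 0], 0], [[0.0369, -0.0103, 0], 0], [[0, 0, 0.04], 0], [[0, 0, 0.04], 0], [[0, 0, 0.025], 0], [[0, 0, 0.008], 0], [[0, 0, 0.003], 0], [[0, 0, 0], 0]])

```text
t: 22.42
tcp_pos: [0.4394, 0.3405, 0.0661]
tool_rot: [[0.177, 0.984, 0.001], [0.984, -0.177, 0.001], [0.001, 0.001, -1.0]]
force: [-0.2, -0.1, -1.2]
grip_width: 0.259
grip_force: 78.7
```

Call:
move_arm(commands=[[[0, 0, 0.001], 0], [[0, 0, 0.001], 0], [[0, 0, 0], 0]])

```text
t: 22.8
tcp_pos: [0.4387, 0.3405, 0.0634]
tool_rot: [[0.177, 0.984, 0.0], [0.984, -0.177, 0.0], [0.0, 0.0, -1.0]]
force: [-0.4, -0.6, -1.7]
grip_width: 0.264
grip_force: 78.7
```

Call:
move_arm(commands=[[[0, 0, 0.001], 0], [[0, 0, 0.001], 0], [[0, 0, 0], 0]])

```text
t: 23.18
tcp_pos: [0.4387, 0.3405, 0.0612]
tool_rot: [[0.177, 0.984, -0.0], [0.984, -0.177, -0.0], [-0.0, -0.0, -1.0]]
force: [0.2, -0.4, -2.3]
grip_width: 0.265
grip_force: 78.7
```

Call:
move_arm(commands=[[[0, 0, 0.0005], 0], [[0, 0, 0.0005], 0], [[0, 0, 0], 0]])

```text
t: 23.55
tcp_pos: [0.4388, 0.3406, 0.0609]
tool_rot: [[0.177, 0.984, 0.0], [0.984, -0.177, 0.0], [0.0, 0.0, -1.0]]
force: [-1.1, -1.1, 5.4]
grip_width: 0.262
grip_force: 79.6
```

Call:
move_arm(commands=[[[0, 0, 0.0005], 0], [[0, 0, 0], 0]])

```text
t: 23.8
tcp_pos: [0.4389, 0.3406, 0.0609]
tool_rot: [[0.177, 0.984, 0.001], [0.984, -0.177, 0.0], [0.0, 0.0, -1.0]]
force: [-3.1, -1.5, 9.7]
grip_width: 0.264
grip_force: 80.0
```

Call:
move_arm(commands=[[[0, 0, 0], 0], [[0, 0, 0], 0], [[0, 0, 0], 0]], grip=0.04, grip_force=20)

```text
t: 24.18
tcp_pos: [0.4387, 0.3404, 0.0597]
tool_rot: [[0.177, 0.984, -0.0], [0.984, -0.177, -0.0], [-0.0, -0.0, -1.0]]
force: [-0.7, 0.0, 0.5]
grip_width: 0.47
grip_force: 0.0
```

Call:
move_arm(commands=[[[0, 0, 0], 0], [[0, 0, 0], 0], [[0, 0, 0], 0], [[0, 0, -0.02], 0], [[0, 0, -0.04], 0], [[0, 0, -0.05], 0], [[0, 0, -0.05], 0], [[-0.03, 0, 0], 0], [[0, 0, 0], 0], [[0, 0, 0], 0]], grip=0.0854)

```text
t: 25.42
tcp_pos: [0.4334, 0.3112, 0.2195]
tool_rot: [[0.177, 0.984, -0.0], [0.984, -0.177, -0.0], [-0.0, -0.0, -1.0]]
force: [0.1, 0.1, 0.3]
grip_width: 1.003
grip_force: 0.0
```

Run:
```python
from h import *
o=arm.get_obs();p=o['tcp_pos'];print(p,o['force'],o['grip_width'])
state()
a=snap('scene','q1.png')['frame'];b=snap('side','q2.png')['frame']
cv2.imwrite('pics/q.png',cv2.resize(np.hstack([a[150:350,190:440],b[150:350,160:410]])[...,::-1],(800,320),interpolation=2))
```

```text
[0.43341799 0.31117802 0.21954096] [0.10645234 0.13026867 0.25505151] 1.002972992349829
blue 19 mean [0.0098 0.0722 0.0688] mid [0.0097 0.0712 0.0698]
stop top y range [-0.03197896 -0.00731006] 14
```

View pics/q.png

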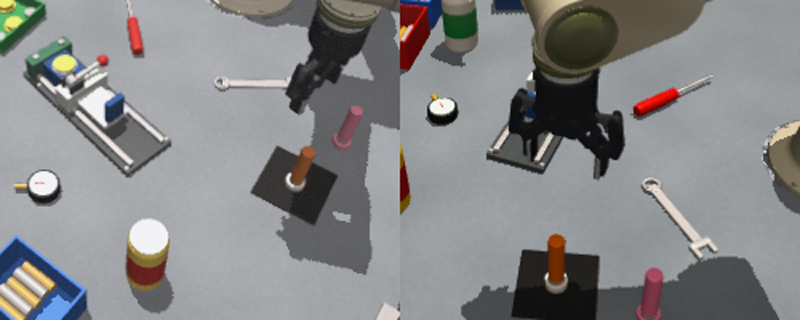

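The tool stands upright in the middle of its mat (305,165 left; 556,265 right). The jig is still clamped with the lever flat, and the bystanders have not moved.

```bash
python3 -c "
from h import *
print(ticket.close_job())"
```

```text
the job is handed in; nothing more can be done
None
```

The job is done and handed in at about 25 s: housing clamped, lever locked down, cover pressed home (6 mm lower than before) and tool upright on its mat; on the first try at flattening the lever the fingertips slipped off the knob and pressed about 37 N sideways on it, close to the 40 N body limit.

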